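# Load the autosampler carousel

### The job

Get the autosampler ready to run: fit the loose carousel disc onto the turntable, turned so that all four studs come through its holes and it sits flat, take the loose caps off the vials that still have one, put each cap right way up over a peg of the cap rack, and stand all four open vials in cups of the carousel, which must still be seated at the end. Never tip a vial over, and leave the beaker, the syringe and the stapler where they are.

Things in the scene. Friction and masses are not known exactly. Their poses are not given: they have to be found in the camera images.
- carousel: loose aluminium disc 170 mm across, 10 mm thick, 0.4 kg, flat on the bench. Origin: centre of underside, z up. Four through holes, 14 mm diameter, 60 mm from the centre along +x, +y, -x, -y; cups between them (see cup_1..4). Black bar handle in the middle, 50 mm long (x), 22 mm wide (y), its top 60 mm above the underside: grip it across the 22 mm, not lower than the cup rings (24 mm)
- turntable: white round autosampler base 180 mm across, fixed, does not turn; platter top 50 mm above the bench. Origin: centre of underside. Four steel studs, 10 mm diameter, tapered tips, rise 18 mm from the platter, 60 mm from the centre along +x, +y, -x, -y. The carousel fits at any quarter turn; seated, its underside is on the platter and the studs show 8 mm above its top face
- platter (a point): centre of the platter's top face, 50 mm above the bench; same axes as the turntable
- cap_rack: loose heavy grey rack for caps (0.8 kg): base 50 mm (its x) by 200 mm (its y) by 10 mm, with four steel upright pegs in a row along its y, 16 mm diameter, 26 mm tall, 50 mm apart. Origin at the centre of its underside
- peg_1 (a point): tip of peg 1 of the cap rack, on its axis, 36 mm above the rack's underside; a cap put over the peg rests on it with its origin (rim) 13 mm below this point; any cap may go on any peg
- cup_1 (a point): centre of the floor of cup 1 of the carousel (the disc's top face, 10 mm above its underside), 54 mm from the disc's centre; the cup is a raised ring, inside diameter 34 mm, outside 41 mm, 14 mm high; any vial may stand in any cup
- vial_1: brown glass sample vial standing on the bench, 72 mm tall, 0.06 kg: body 28 mm diameter up to 58 mm height, above it a neck of 22 mm diameter. Origin at the centre of its underside, z up. The vials stand in a row across the bench about 80 mm apart, some capped and some already open
- cap_1: white plastic cap lying loose over the neck of vial_1 (no thread; it lifts straight off), 32 mm outside diameter, 18 mm tall, open below with a bore 26 mm wide and 13 mm deep. Origin at the centre of its lower rim, z up; on the vial this is 59 mm above the vial's underside. May be absent (two to four of the four caps are there)
- peg_2 (a point): tip of peg 2 of the cap rack, on its axis, 36 mm above the rack's underside; a cap put over the peg rests on it with its origin (rim) 13 mm below this point; any cap may go on any peg
- cup_2 (a point): centre of the floor of cup 2 of the carousel (the disc's top face, 10 mm above its underside), 54 mm from the disc's centre; the cup is a raised ring, inside diameter 34 mm, outside 41 mm, 14 mm high; any vial may stand in any cup
- vial_2: brown glass sample vial standing on the bench, 72 mm tall, 0.06 kg: body 28 mm diameter up to 58 mm height, above it a neck of 22 mm diameter. Origin at the centre of its underside, z up. The vials stand in a row across the bench about 80 mm apart, some capped and some already open
- cap_2: white plastic cap lying loose over the neck of vial_2 (no thread; it lifts straight off), 32 mm outside diameter, 18 mm tall, open below with a bore 26 mm wide and 13 mm deep. Origin at the centre of its lower rim, z up; on the vial this is 59 mm above the vial's underside. May be absent (two to four of the four caps are there)
- peg_3 (a point): tip of peg 3 of the cap rack, on its axis, 36 mm above the rack's underside; a cap put over the peg rests on it with its origin (rim) 13 mm below this point; any cap may go on any peg
- cup_3 (a point): centre of the floor of cup 3 of the carousel (the disc's top face, 10 mm above its underside), 54 mm from the disc's centre; the cup is a raised ring, inside diameter 34 mm, outside 41 mm, 14 mm high; any vial may stand in any cup
- vial_3: brown glass sample vial standing on the bench, 72 mm tall, 0.06 kg: body 28 mm diameter up to 58 mm height, above it a neck of 22 mm diameter. Origin at the centre of its underside, z up. The vials stand in a row across the bench about 80 mm apart, some capped and some already open
- cap_3: white plastic cap lying loose over the neck of vial_3 (no thread; it lifts straight off), 32 mm outside diameter, 18 mm tall, open below with a bore 26 mm wide and 13 mm deep. Origin at the centre of its lower rim, z up; on the vial this is 59 mm above the vial's underside. May be absent (two to four of the four caps are there)
- peg_4 (a point): tip of peg 4 of the cap rack, on its axis, 36 mm above the rack's underside; a cap put over the peg rests on it with its origin (rim) 13 mm below this point; any cap may go on any peg
- cup_4 (a point): centre of the floor of cup 4 of the carousel (the disc's top face, 10 mm above its underside), 54 mm from the disc's centre; the cup is a raised ring, inside diameter 34 mm, outside 41 mm, 14 mm high; any vial may stand in any cup
- vial_4: brown glass sample vial standing on the bench, 72 mm tall, 0.06 kg: body 28 mm diameter up to 58 mm height, above it a neck of 22 mm diameter. Origin at the centre of its underside, z up. The vials stand in a row across the bench about 80 mm apart, some capped and some already open
- cap_4: white plastic cap lying loose over the neck of vial_4 (no thread; it lifts straight off), 32 mm outside diameter, 18 mm tall, open below with a bore 26 mm wide and 13 mm deep. Origin at the centre of its lower rim, z up; on the vial this is 59 mm above the vial's underside. May be absent (two to four of the four caps are there)
- beaker: glass beaker 72 mm wide, 75 mm tall, a bystander; origin at the centre of its underside
- syringe: plastic syringe lying on the bench, about 155 mm long, 20 mm high, a bystander; origin underneath it
- stapler: grey stapler 130 mm long, 47 mm high, a bystander; origin at the centre of its underside
There are look-alikes about, which are no part of the job. What is shaped like the vial_3 but orange is not meant.

How it is judged:
By the outcome, as a careful person would: the job done as asked, in the order asked, and still so for the second after the job is handed in, with the robot touching nothing.
Of cap_1, cap_2, cap_3, cap_4 only 2 to 4 are there at a start; the rules pass over those that are not, and their reading is None.
At some moment in a run one of carousel, cap_rack may be knocked a few centimetres aside while the robot is not near it.
It also fails if it takes over 210 s, if anything falls off the work surface, if the arm or the gripper's body presses on something with over 40 N, if the wrist force passes 120 N, or if a joint passes its speed limit or range.

### The arm

A 6-joint arm with a two-finger parallel gripper is mounted at the origin on the work surface. World frame = base frame: x ahead of the robot, y to its left, z up, the work surface at z = 0. Lengths are in m, angles in rad, forces in N, time in s.
With the tool pointing down it reaches from about 0.25 to 0.85 m from the base axis. Payload 12.5 kg.
Tool frame: the origin (TCP) lies between the finger pads; the fingertips stand 11 mm ahead of it and the grasp point (between the pads) lies 8 mm behind it (finger_overhang is the distance from the TCP to the fingertips, in m); z points along the fingers, y is the line along which they close (so a half turn about z gives the same grasp; the last joint's range is limited). The gripper opens to 93 mm and grips with 3 to 60 N. Pads are 15 mm wide; open, the fingers measure 128 mm over their backs; the gripper's body (75 mm by 188 mm) begins 65 mm behind the grasp point.
Start: joints at [-1.272, 0.351, 1.652, -0, 1.139, -0.085], TCP at [0.206, -0.51, 0.23] pointing down, gripper open.
Joint ranges: [-2.75, 2.75], [-0.79, 2.1], [0.01, 2.65], [-1.57, 4.71], [0.07, 3.14], [-2.87, 2.87]. Speed limits (rad/s): [2.22, 2.22, 2.79, 3.14, 3.14, 3.14].

### API

Orientations are given as a unit quaternion [x, y, z, w].
In Python, from cell import state, get_image, camera_info, close_job, find_in, pinpoint, finger_overhang gives the robot as it stands.
- The arm moves only by the shell command python3 -m pendant 'ROWS' [FORCE]. ROWS is JSON, a list of rows, each a list of 5 numbers: the shift along the tool's x, y, z in mm, then the turn about the tool's z in rad, then the closure, from -1 (fully open) to 1 (shut), so that 0 is half open. A call has 1 to 8 rows; each row shifts and turns the commanded pose from where the row before left it, along the tool's axes as they then stand; what a row does not reach is not made up. A row lasts 1/10 s, in which the tool goes at most 50 mm and 8.59 degrees, less where a joint would pass 70% of its speed; a pose out of reach is approached as far as the arm can. A call is refused whole if a number of a shift passes 50 or a number of a turn 0.15, either way. A call with a gripper value outside its range is refused whole. The fingers move at their own pace and stop on an object; FORCE is the grip in N (left out, the last holds). Time passes only in rows, so rows that do not move let the fingers close. It gives the time, the measured TCP pose, the force, the opening and the grip force at its end, in the units of the state.
- state(): the state, without advancing time (a new reading comes with each control period).
- get_image(name): name is "scene" or "top"; returns the picture (420x560x3 uint8, red, green, blue); there is no depth.
- camera_info(name): a dict with "K" (3x3 intrinsics, pixels), "D" ([k1, k2, p1, p2, k3] as OpenCV has them; the pictures are not rectified), "rvec" (rotation vector, rad) and "tvec" (3), from world to camera coordinates, as OpenCV has them. Camera axes: x right, y down, z forward; pixel columns grow to the right and rows downward; lengths in m; the calibration is good to about 2 mm. A picture is of the moment at which its call begins. camera_info takes no time and is no camera call.
- close_job(): hands the job in; it is judged then, once.
Trained networks look in the newest picture that a camera, given by its name, has taken for a name from the list of things; names that differ only in an ending like _2 or _b are one class to them, and where a whole thing is asked for, a point or a joint stands for the part that bears it (a point fixed in the world has none). Each returns a list of dicts, best first, with "score" (0 to 1); they miss things now and then, are a little off and sometimes report something else, mostly with a low value. They report only what shows in the picture. A call takes as long as a camera call. They do not tell look-alikes from the thing itself.
- find_in(camera, label): "at" ([x, y, z] in m, in world coordinates, good to about 4 mm: the middle of the surface that is visible of it).
- pinpoint(camera, label): "at" ([x, y, z] in m, in world coordinates, good to about 4 mm: a listed point, or the origin of a listed thing).
The state is a dict: "t": time; "q": joint angles; "joint_velocities": joint speeds; "tau": joint torques, N m; "ee_pos": TCP position; "eef_rot": TCP orientation; "ft_force": force on the tool from outside, world axes, zero at the start; "ft_torque": the same for the moment, N m; "finger_gap": opening from 0.0 (shut) to 1.0 (fully open); "grip_force": force on a finger pad.
Only numpy, scipy, OpenCV 4.12 (cv2) and the standard library are available. Lean on these libraries where they do the work, as an engineer would, in place of code of your own. Each camera call takes 0.05 s, during which the arm holds its last target. There are 200 camera calls.

## Working session

There is one attempt and no reset: what is moved stays moved. The work goes in short steps, Python scripts to look and compute and a shell command to move; the robot and the scene stay as the last step left them, time stands still between calls to the robot, and variables do not carry over. Pictures are saved under pics/ and viewed, at most 14 in all, crops included, and the job is handed in when it is done.

```bash
ls; mkdir -p pics; cat > h.py <<'E'
import cv2, numpy as np
from cell import *
def save(cam,name):
    im=get_image(cam); cv2.imwrite('pics/'+name,im[:,:,::-1]); return im
def pix(cam,P):
    c=camera_info(cam); return cv2.projectPoints(np.array(P,float).reshape(-1,3),np.array(c['rvec']),np.array(c['tvec']),np.array(c['K']),np.array(c['D']))[0].reshape(-1,2)
def ray(cam,uv,z):
    c=camera_info(cam);R=cv2.Rodrigues(np.array(c['rvec'],float))[0];t=np.array(c['tvec'],float).ravel()
    n=cv2.undistortPoints(np.array(uv,float).reshape(-1,1,2),np.array(c['K']),np.array(c['D'])).reshape(-1,2)
    d=np.c_[n,np.ones(len(n))]@R; o=-R.T@t
    return o+d*((z-o[2])/d[:,2])[:,None]
E
python3 - <<'E'
from h import *
a=save('top','t1.png');b=save('scene','s1.png')
for l in ['carousel','turntable','cap_rack','peg_1','cup_1','vial_1','cap_1']:
    for c in ['top','scene']:
        print(l,c,[(np.round(r['at'],3).tolist(),round(r['score'],2)) for r in pinpoint(c,l)])
s=state();print(s)
for c in ['top','scene']:
    i=camera_info(c);R=cv2.Rodrigues(np.array(i['rvec']))[0];print(-R.T@np.array(i['tvec']).ravel())
E
```

```text
pics
carousel top [([0.492, 0.276, 0.0], 0.72), ([0.512, 0.335, 0.009], 0.63)]
carousel scene [([0.492, 0.282, -0.002], 0.77), ([0.695, -0.365, 0.004], 0.6), ([0.499, 0.02, 0.036], 0.52), ([0.787, 0.036, -0.003], 0.33)]
turntable top [([0.474, -0.264, -0.0], 0.62), ([0.499, 0.023, 0.036], 0.36)]
turntable scene [([0.477, -0.265, 0.002], 0.76)]
cap_rack top [([0.496, -0.003, 0.002], 0.74)]
cap_rack scene [([0.495, -0.007, -0.001], 0.6), ([0.682, -0.122, 0.06], 0.34)]
peg_1 top [([0.486, -0.077, 0.034], 0.96), ([0.498, 0.025, 0.035], 0.85), ([0.491, -0.031, 0.032], 0.62), ([0.503, 0.068, 0.036], 0.57)]
peg_1 scene [([0.498, 0.019, 0.034], 0.82), ([0.501, 0.072, 0.037], 0.8), ([0.488, -0.077, 0.034], 0.68), ([0.497, -0.03, 0.034], 0.66)]
cup_1 top [([0.474, 0.228, 0.011], 0.97), ([0.513, 0.336, 0.008], 0.65), ([0.54, 0.262, 0.008], 0.63), ([0.438, 0.295, 0.009], 0.62)]
cup_1 scene [([0.545, 0.262, 0.014], 0.95), ([0.437, 0.292, 0.011], 0.94), ([0.475, 0.226, 0.012], 0.84), ([0.509, 0.331, 0.015], 0.82)]
vial_1 top [([0.632, -0.037, 0.004], 0.74), ([0.696, 0.004, -0.002], 0.71), ([0.641,
[... 712 characters left out ...]
799e+00,  6.05591128e-06,
        1.13908197e+00, -8.45887229e-02]), 'joint_velocities': array([ 0.0019829 ,  0.00034972,  0.00014971,  0.00068615, -0.00071623,
       -0.00055452]), 'tau': array([-6.40093367e-04, -4.97213137e+01, -2.85477501e+01,  7.00652716e-02,
        2.20926868e-02, -4.58436404e-06]), 'ee_pos': array([ 0.2059768 , -0.50996416,  0.22961594]), 'eef_rot': array([ 9.81643311e-01,  1.90726008e-01,  1.71493117e-06, -9.75705444e-06]), 'ft_force': array([-0.23421432, -0.44298654,  0.97950884]), 'ft_torque': array([ 0.00347369,  0.05205979, -0.01462894]), 'grip_force': 0.0, 'finger_gap': 0.9984458553525914}
[ 0.51080261 -0.02000256  0.88369821]
[1.2076809  0.21294027 0.71015318]
```

View pics/t1.png

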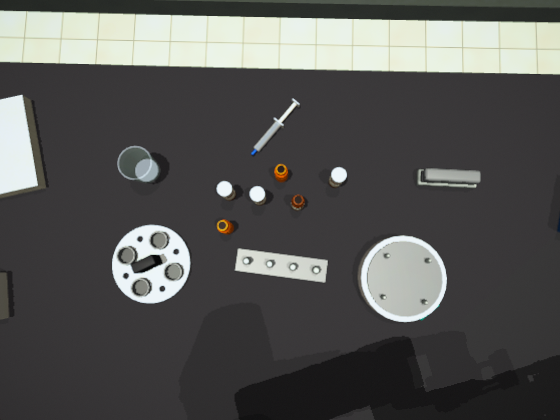

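View pics/s1.png

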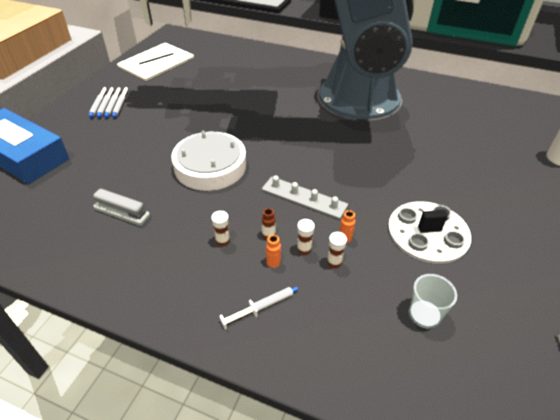

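The three capped vials are at about (0.685,-0.118), (0.641,0.047) and (0.650,0.115). The open brown vial is at (0.630,-0.040), top image (298,202). The orange look-alikes are at (0.696,0.003) and (0.573,0.118). The carousel is at top px (151,264), the rack at (281,265) and the turntable at (404,278). Next I'll refine the hole and stud positions.

```bash
cat >> h.py <<'E'
def fitsq(P,r=0.060):
    P=np.array(P)[:,:2]; c=P.mean(0); d=P-c; a=np.arctan2(d[:,1],d[:,0]); th=np.angle(np.exp(4j*a).mean())/4
    return c,np.degrees(th),np.linalg.norm(d,axis=1)
def rowto(x,y,z=None,yaw=None):
    s=state();q=s['eef_rot'];p=s['ee_pos'];th=2*np.arctan2(q[1],q[0])
    dx,dy=x-p[0],y-p[1]
    print('pos',np.round(p,4),'yaw',np.degrees(th).round(2),'tool mm x %.1f y %.1f'%(1e3*(dx*np.cos(th)+dy*np.sin(th)),1e3*(dx*np.sin(th)-dy*np.cos(th))), '' if z is None else 'z %.1f'%(1e3*(p[2]-z)), '' if yaw is None else 'turn %.3f'%(-((yaw-np.degrees(th)+180)%360-180)*np.pi/180))
E
python3 - <<'E'
from h import *
im=cv2.imread('pics/t1.png')
A=cv2.resize(im[220:308,105:197],None,fx=4.3,fy=4.3,interpolation=cv2.INTER_CUBIC)
B=cv2.resize(im[232:324,356:448],None,fx=4.3,fy=4.3,interpolation=cv2.INTER_CUBIC)
h=max(A.shape[0],B.shape[0]);f=lambda I:np.vstack([I,np.zeros((h-I.shape[0],I.shape[1],3),np.uint8)])
cv2.imwrite('pics/c1.png',np.hstack([f(A),f(B)]))
E
```

```text
(no output)
```

View pics/c1.png

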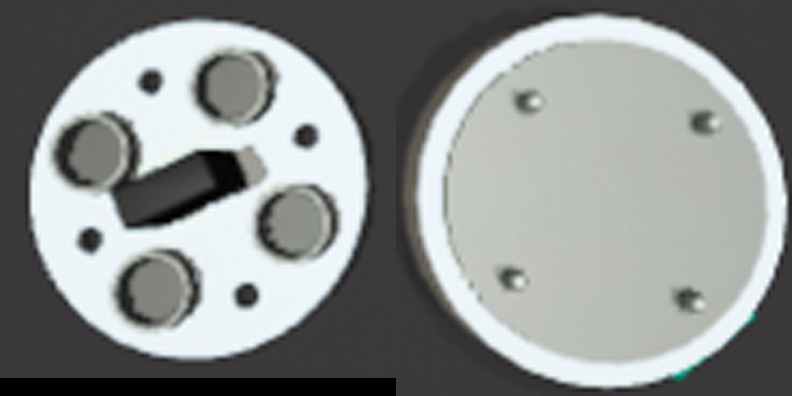

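The crop shows the four carousel holes, the handle lying toward the right-hand hole, and the stud tips at about (532,102), (711,122), (517,280) and (696,300).

```bash
cat >> h.py <<'E'
def blobs(im,pts,z,dark,w=5,cam='top'):
    out=[]
    g=im.mean(2) if im.ndim==3 else im
    for u,v in pts:
        u0,v0=int(round(u)),int(round(v)); p=g[v0-w:v0+w+1,u0-w:u0+w+1].astype(float)
        m=np.median(p); wt=np.clip((m-p if dark else p-m)-15,0,None)
        yy,xx=np.mgrid[-w:w+1,-w:w+1]; out.append((u0+(wt*xx).sum()/wt.sum(),v0+(wt*yy).sum()/wt.sum()))
    return np.array(out)
E
python3 - <<'E'
from h import *
im=cv2.imread('pics/t1.png')
H=np.array([(151,82),(306,136),(90,240),(246,296)])/4.3+[105,220]-.4
b=blobs(im,H,.01,True); print(np.abs(b-H).max()); P=ray('top',b,.009);c=fitsq(P);print('car',c)
S=(np.array([(532,102),(711,122),(517,280),(696,300)])-[395.6,0])/4.3+[356,232]-.4
b=blobs(im,S,.068,False,3); print(np.abs(b-S).max())
for q in (b,S): print('tt',fitsq(ray('top',q,.067)))
# outlines
g=im.min(2)
for name,box,z in(('car',(220,308,105,197),.01),('tt',(232,324,356,448),.05)):
    a,b_,l,r=box; m=(g[a:b_,l:r]>150).astype(np.uint8)
    k=max(cv2.findContours(m,cv2.RETR_EXTERNAL,cv2.CHAIN_APPROX_NONE)[0],key=len).reshape(-1,2)+[l,a]
    P=ray('top',k,z)[:,:2]; 
    e=cv2.fitEllipse((P*1e4).astype(np.float32)); print(name,np.array(e[0])/1e4,np.array(e[1])/1e4)
# scene-projected checks
print('handle', pix('top',[[.492,.28,.06]]))
for l in ['vial_1']: pass
C=[(338,172),(257,194),(225,188)]
print(ray('top',C,.077)); print('open',ray('top',[(298,200)],.072))
rowto(.491,.28,.2,117)
E
```

```text
0.17404691265423367
car (array([0.49195197, 0.28145055]), np.float64(27.369580254755594), array([0.06020731, 0.06017871, 0.06016365, 0.06018706]))
1.5365642505516917
tt (array([ 0.47646517, -0.26303461]), np.float64(39.8807741823142), array([0.0601157 , 0.06073541, 0.06108343, 0.05946228]))
tt (array([ 0.47668223, -0.2607379 ]), np.float64(40.065877717903014), array([0.05955894, 0.05978336, 0.05954105, 0.05918428]))
car [0.49219761 0.2810675 ] [0.16890167 0.16919236]
tt [ 0.47651914 -0.25937864] [0.17550187 0.17566376]
handle [[142.78472054 263.58441726]]
[[ 0.69049994 -0.11790316  0.077     ]
 [ 0.64040179  0.04775722  0.077     ]
 [ 0.65121292  0.11405414  0.077     ]]
open [[ 0.63083182 -0.03685798  0.072     ]]
pos [ 0.206  -0.51    0.2296] yaw 21.99 tool mm x 560.1 y -625.8 z 29.6 turn -1.658
```

```bash
python3 -m pendant '[[32,-35,0,0,-1],[32,-35,0,0,-1],[32,-35,0,0,-1],[32,-35,0,0,-1],[32,-35,0,0,-1],[32,-35,0,0,-1],[32,-35,0,0,-1],[32,-35,0,0,-1]]' 30 >/dev/null
python3 -m pendant '[[32,-35,0,0,-1],[32,-35,0,0,-1],[32,-35,0,0,-1],[32,-35,0,0,-1],[32,-35,0,0,-1],[32,-35,0,0,-1],[32,-35,0,0,-1],[32,-35,0,0,-1]]' >/dev/null
python3 -m pendant '[[0,0,0,-0.14,-1],[0,0,0,-0.14,-1],[0,0,0,-0.14,-1],[0,0,0,-0.14,-1],[0,0,0,-0.14,-1],[0,0,0,-0.14,-1],[0,0,0,-0.14,-1],[0,0,0,-0.14,-1]]' >/dev/null
python3 -m pendant '[[0,0,0,-0.14,-1],[0,0,0,-0.14,-1],[0,0,0,-0.14,-1],[0,0,0,-0.118,-1],[0,0,0,0,-0.3]]'
python3 - <<'E'
from h import *
rowto(.492,.281,.2,117.4)
im=save('scene','s2.png');it=save('top','t2.png')
c=pix('scene',[[.4765,-.262,.05]])[0].astype(int);print(c)
A=cv2.resize(im[c[1]-50:c[1]+50,c[0]-55:c[0]+55,::-1],None,fx=5,fy=5,interpolation=cv2.INTER_CUBIC);cv2.imwrite('pics/c2.png',A)
print(c-[55,50])
print(pix('scene',[[.4765+.06*np.cos(np.radians(40+90*k)),-.262+.06*np.sin(np.radians(40+90*k)),.067] for k in range(4)]))
E
```

```text
t: 3.7
ee_pos: [0.471, 0.201, 0.2297]
eef_rot: [0.522, 0.853, 0.0, 0.0]
ft_force: [0.7, 0.4, -0.3]
finger_gap: 0.959
grip_force: 0.0
pos [0.471  0.201  0.2297] yaw 117.09 tool mm x 61.7 y 55.1 z 29.7 turn -0.005
[207 150]
[152 100]
[[212.28982977 160.11824766]
 [231.30633635 140.75284172]
 [202.36693297 131.42136055]
 [182.36649155 149.79988618]]
```

View pics/c2.png

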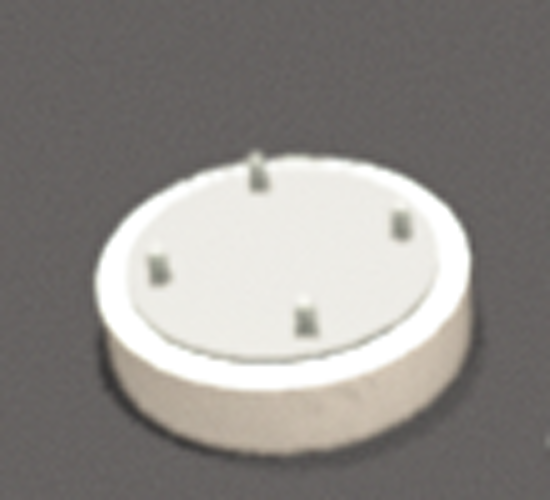

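View pics/t2.png

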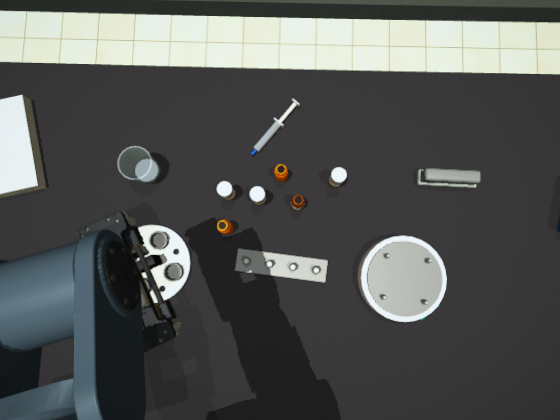

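In the scene crop the stud bodies are centred at about (259,175), (402,224), (159,270) and (305,320). In the top view the carousel has not moved.

```bash
python3 - <<'E'
from h import *
from scipy.optimize import least_squares
mid=np.array([(259,175),(402,224),(159,270),(305,320)])/5+[152,100]-.4
tip=np.array([(257,156),(402,209),(157,256),(304,301)])/5+[152,100]-.4
print(fitsq(ray('scene',mid,.058))[:2],fitsq(ray('scene',tip,.067))[:2])
S=(np.array([(532,102),(711,122),(517,280),(696,300)])-[395.6,0])/4.3+[356,232]-.4
# order by angle
def model(p): return [[p[0]+.06*np.cos(p[2]+k*np.pi/2),p[1]+.06*np.sin(p[2]+k*np.pi/2)] for k in range(4)]
order_s=[3,1,0,2]
def res(p):
    m=np.array(model(p)); m1=np.c_[m,np.full(4,.058)];m2=np.c_[m,np.full(4,.067)]
    a=pix('scene',m1)-mid[order_s]; c=pix('top',m2)
    i=[np.argmin(((S-x)**2).sum(1)) for x in c]; return np.r_[a.ravel(),(c-S[i]).ravel()]
r=least_squares(res,[.4765,-.262,np.radians(40)]);print(r.x[:2],np.degrees(r.x[2]),np.round(r.fun,1))
E
python3 -m pendant '[[31,27.5,0,0,-0.3],[31,27.5,0,-0.005,-0.3],[0,0,48,0,-0.3],[0,0,48,0,-0.3],[0,0,48,0,-0.3],[0,0,0,0,-0.3]]'
python3 - <<'E'
from h import *
rowto(.492,.281,.037,117.4)
save('scene','s3.png')
E
```

```text
(array([ 0.47803264, -0.26011623]), np.float64(39.67556739700198)) (array([ 0.47660362, -0.26050242]), np.float64(39.9255718115621))
[ 0.47699151 -0.26065961] 39.85454589994568 [ 0.4 -0.2 -0.  -0.4 -0.2 -0.  -0.1 -0.6  0.  -0.5 -0.3 -0.1  0.1  0.3
 -0.  -0.3]
t: 4.4
ee_pos: [0.4887, 0.2798, 0.0804]
eef_rot: [0.522, 0.853, -0.004, -0.003]
ft_force: [-0.2, -0.6, 0.5]
finger_gap: 0.651
grip_force: 0.0
pos [0.4887 0.2798 0.0804] yaw 117.12 tool mm x -0.4 y 3.5 z 43.4 turn -0.005
```

View pics/s3.png

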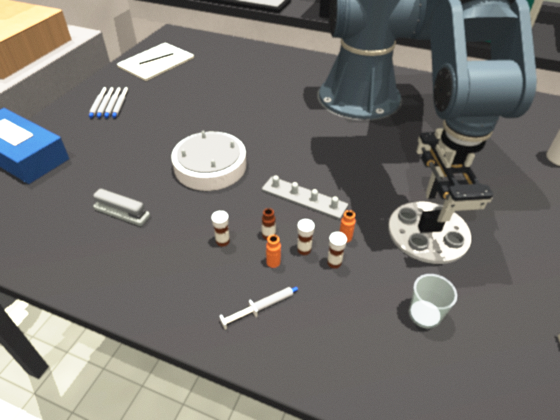

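The gripper is over the handle and straddles it. I'll centre it, lower it, grip and lift.

```bash
python3 -m pendant '[[0,3.5,10,-0.005,-0.3],[0,0,20,0,-0.3],[0,0,13,0,-0.3],[0,0,0,0,0.6],[0,0,0,0,1],[0,0,0,0,1],[0,0,0,0,1],[0,0,0,0,1]]' 40; python3 -m pendant '[[0,0,0,0,1],[0,0,-5,0,1],[0,0,-20,0,1],[0,0,-35,0,1],[0,0,-40,0,1],[0,0,-40,0,1],[0,0,-20,0,1],[0,0,0,0,1]]'
python3 - <<'E'
from h import *
rowto(.477,-.2605,None,129.85)
rowto(.477,-.2605,None,39.85)
E
```

```text
t: 5.25
ee_pos: [0.4945, 0.2826, 0.0431]
eef_rot: [0.518, 0.855, -0.001, -0.0]
ft_force: [-5.1, -3.1, 5.9]
finger_gap: 0.272
grip_force: 3.1
t: 6.05
ee_pos: [0.4962, 0.2834, 0.2056]
eef_rot: [0.518, 0.855, 0.002, 0.002]
ft_force: [0.6, 0.4, -3.5]
finger_gap: 0.232
grip_force: 40.0
pos [0.4962 0.2834 0.2056] yaw 117.56 tool mm x -473.3 y -268.7  turn -0.214
pos [0.4962 0.2834 0.2056] yaw 117.56 tool mm x -473.3 y -268.7  turn 1.356
```

```bash
python3 -m pendant '[[-15,-8,0,0,1],[-30,-17,0,0,1],[-38,-21.5,0,0,1],[-38,-21.5,0,0,1],[-38,-21.5,0,0,1],[-38,-21.5,0,0,1],[-38,-21.5,0,0,1],[-38,-21.5,0,0,1]]' >/dev/null
python3 -m pendant '[[-38,-21.5,0,0,1],[-38,-21.5,0,0,1],[-38,-21.5,0,0,1],[-38,-21.5,0,0,1],[-30,-17,0,0,1],[-18,-10,0,0,1],[0,0,0,-0.107,1],[0,0,0,-0.107,1]]' >/dev/null
python3 -m pendant '[[0,0,0,0,1],[0,0,0,0,1],[0,0,0,0,1]]'
python3 - <<'E'
from h import *
rowto(.477,-.2605,None,129.85)
a=save('top','t4.png');b=save('scene','s4.png')
A=a[150:420,250:530,::-1];B=b[50:320,80:360,::-1]
cv2.imwrite('pics/c4.png',cv2.resize(np.hstack([A,B]),None,fx=1.42,fy=1.42))
E
```

```text
t: 7.95
ee_pos: [0.4767, -0.2599, 0.202]
eef_rot: [0.425, 0.905, 0.0, -0.001]
ft_force: [-0.7, -0.0, -3.5]
finger_gap: 0.232
grip_force: 40.0
pos [ 0.4767 -0.2599  0.202 ] yaw 129.69 tool mm x -0.6 y -0.1  turn -0.003
```

View pics/c4.png

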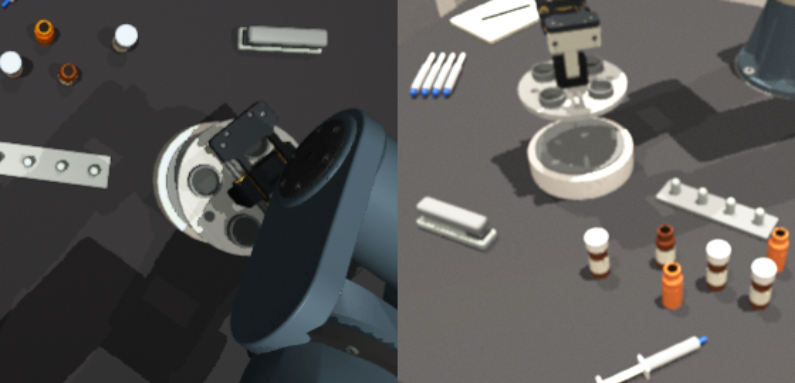

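The disc is level and over the turntable. I'll lower it to just above the studs and look closely.

```bash
python3 -m pendant '[[0,0,25,0,1],[0,0,30,0,1],[-0.6,0,22,-0.003,1],[0,0,0,0,1],[0,0,0,0,1]]'
python3 - <<'E'
from h import *
rowto(.477,-.2605,None,129.85)
b=save('scene','s5.png')
print(pix('scene',[[.477,-.2605,.09]]))
B=b[90:195,140:280,::-1]
cv2.imwrite('pics/c5.png',cv2.resize(B,None,fx=5.7,fy=5.7,interpolation=cv2.INTER_CUBIC))
for l in ('carousel','cup_1'): print([(np.round(r['at'],3).tolist(),round(r['score'],2)) for r in pinpoint('scene',l)])
E
```

```text
t: 8.55
ee_pos: [0.4778, -0.2606, 0.1262]
eef_rot: [0.423, 0.906, 0.0, 0.0]
ft_force: [0.3, 0.2, -3.6]
finger_gap: 0.236
grip_force: 40.0
pos [ 0.4778 -0.2606  0.1262] yaw 129.97 tool mm x 0.5 y -0.5  turn 0.002
[[206.57080668 137.68327216]]
[([0.48, -0.261, 0.08], 0.98)]
[([0.473, -0.313, 0.095], 0.84), ([0.48, -0.209, 0.101], 0.75), ([0.423, -0.254, 0.092], 0.6), ([0.531, -0.262, 0.095], 0.59), ([0.629, -0.039, 0.003], 0.18)]
```

View pics/c5.png

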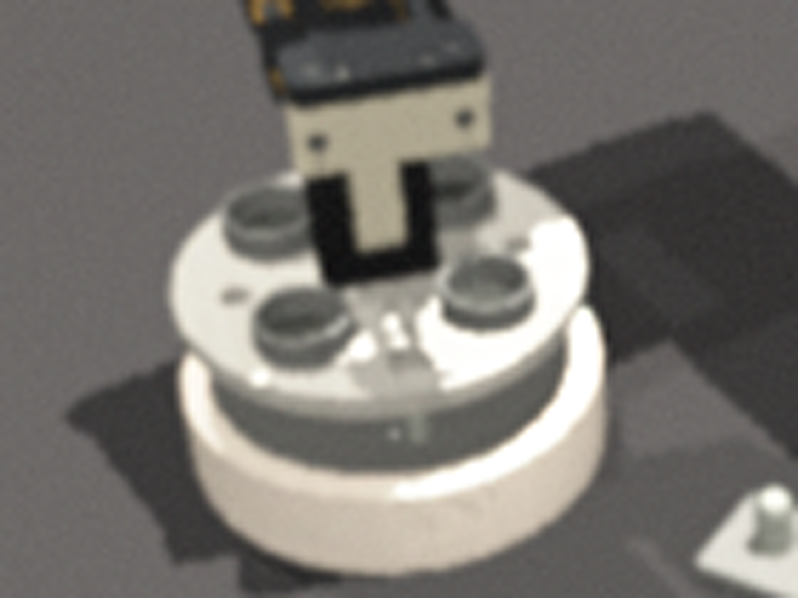

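The side holes are at crop (233,295) and (517,243), and the front hole is near (398,335). The near stud shows below the disc at (418,428).

```bash
python3 - <<'E'
from h import *
for z in (.085,.09,.095,.1):
    p=pix('scene',[[.4774+.06*np.cos(np.radians(39.9+90*k)),-.2605+.06*np.sin(np.radians(39.9+90*k)),z] for k in range(4)])
    print(z,np.round((p-[140,90]+.4)*5.7,0).tolist())
for z in(.085,.09,.095):
    P=ray('scene',np.array([(233,295),(517,243)])/5.7+[140,90]-.4,z);d=P[1]-P[0];print(z,P.mean(0).round(4),np.linalg.norm(d).round(4),np.degrees(np.arctan2(d[1],d[0])))
E
```

```text
0.085 [[412.0, 369.0], [522.0, 259.0], [355.0, 206.0], [239.0, 310.0]]
0.09 [[411.0, 359.0], [521.0, 249.0], [354.0, 196.0], [238.0, 300.0]]
0.095 [[409.0, 349.0], [521.0, 240.0], [353.0, 187.0], [236.0, 291.0]]
0.1 [[408.0, 339.0], [520.0, 230.0], [351.0, 177.0], [234.0, 281.0]]
0.085 [ 0.4685 -0.2681  0.085 ] 0.1215 130.2496970624332
0.09 [ 0.4744 -0.2642  0.09  ] 0.1206 130.24969706243317
0.095 [ 0.4803 -0.2604  0.095 ] 0.1196 130.24969706243314
```

```bash
python3 -m pendant '[[0.8,0.2,8,0,1],[0,0,6,0,1],[0,0,3,0,1],[0,0,0,0,1]]';python3 -m pendant '[[0,0,3,0,1],[0,0,0,0,1]]';python3 -m pendant '[[0,0,3,0,1],[0,0,0,0,1]]';python3 -m pendant '[[0,0,3,0,1],[0,0,0,0,1]]'
```

```text
t: 9.1
ee_pos: [0.4769, -0.2596, 0.108]
eef_rot: [0.423, 0.906, 0.0, -0.001]
ft_force: [0.2, 0.3, -3.0]
finger_gap: 0.235
grip_force: 40.0
t: 9.3
ee_pos: [0.4771, -0.2598, 0.1054]
eef_rot: [0.423, 0.906, -0.0, -0.0]
ft_force: [-0.1, -0.4, -3.5]
finger_gap: 0.234
grip_force: 40.0
t: 9.5
ee_pos: [0.477, -0.2601, 0.1024]
eef_rot: [0.423, 0.906, -0.0, 0.0]
ft_force: [-1.9, -3.1, -5.4]
finger_gap: 0.238
grip_force: 40.0
t: 9.7
ee_pos: [0.477, -0.2601, 0.0994]
eef_rot: [0.423, 0.906, -0.0, -0.0]
ft_force: [-1.9, -5.1, -4.6]
finger_gap: 0.235
grip_force: 40.0
```

```bash
python3 -m pendant '[[-0.4,-0.4,2,0,1],[0,0,2,0,1],[0,0,0,0,1]]';python3 -m pendant '[[0,0,2,0,1],[0,0,0,0,1]]';python3 -m pendant '[[0,0,2,0,1],[0,0,0,0,1]]'
```

```text
t: 10.0
ee_pos: [0.4771, -0.2603, 0.0953]
eef_rot: [0.423, 0.906, -0.0, -0.0]
ft_force: [-2.0, -3.5, -3.6]
finger_gap: 0.233
grip_force: 40.0
t: 10.2
ee_pos: [0.4771, -0.2603, 0.0934]
eef_rot: [0.423, 0.906, -0.0, -0.0]
ft_force: [-2.9, -3.0, -3.4]
finger_gap: 0.235
grip_force: 40.0
t: 10.4
ee_pos: [0.4772, -0.2604, 0.0929]
eef_rot: [0.423, 0.906, -0.0, 0.0]
ft_force: [-7.7, 0.9, 15.0]
finger_gap: 0.234
grip_force: 40.0
```

Contact came at the expected seating height, so I'll release, rise and check.

```bash
python3 -m pendant '[[0,0,-0.5,0,0.3],[0,0,0,0,-0.2],[0,0,0,0,-0.2],[0,0,-20,0,-0.2],[0,0,-40,0,-0.2],[0,0,-40,0,-0.2],[0,0,-40,0,-0.2]]'
python3 - <<'E'
from h import *
b=save('scene','s6.png');a=save('top','t6.png')
B=b[90:195,140:280,::-1]
cv2.imwrite('pics/c6.png',cv2.resize(B,None,fx=5.7,fy=5.7,interpolation=cv2.INTER_CUBIC))
for c in ('scene','top'):
  for l in ('carousel','cup_1','peg_1','cap_1'): print(c,l,[(np.round(r['at'],3).tolist(),round(r['score'],2)) for r in pinpoint(c,l)])
# peg tips in the top picture: network guess then bright blob
E
```

```text
t: 11.1
ee_pos: [0.4771, -0.26, 0.2336]
eef_rot: [0.423, 0.906, 0.0, -0.0]
ft_force: [0.5, 0.1, 0.0]
finger_gap: 0.599
grip_force: 0.0
scene carousel [([0.478, -0.26, 0.048], 0.84)]
scene cup_1 [([0.471, -0.314, 0.061], 0.89), ([0.484, -0.208, 0.066], 0.78), ([0.53, -0.265, 0.062], 0.72), ([0.42, -0.254, 0.062], 0.62), ([0.696, -0.362, 0.001], 0.43), ([0.498, 0.022, 0.037], 0.32)]
scene peg_1 [([0.498, 0.021, 0.035], 0.97), ([0.504, 0.071, 0.034], 0.95), ([0.493, -0.026, 0.036], 0.89), ([0.487, -0.078, 0.034], 0.77)]
scene cap_1 [([0.646, 0.115, 0.059], 0.78), ([0.681, -0.12, 0.057], 0.7), ([0.637, 0.049, 0.064], 0.66), ([0.475, -0.259, 0.047], 0.57)]
top carousel [([0.479, -0.264, 0.047], 0.82), ([0.491, -0.027, 0.032], 0.37)]
top cup_1 [([0.47, -0.315, 0.061], 0.91), ([0.419, -0.26, 0.059], 0.8), ([0.53, -0.266, 0.062], 0.74), ([0.484, -0.207, 0.058], 0.69)]
top peg_1 [([0.491, -0.03, 0.034], 0.87), ([0.504, 0.065, 0.037], 0.8), ([0.499, 0.022, 0.034], 0.65), ([0.484, -0.077, 0.034], 0.62)]
top cap_1 [([0.682, -0.116, 0.062], 0.56), ([0.642, 0.047, 0.058], 0.45)]
```

View pics/c6.png

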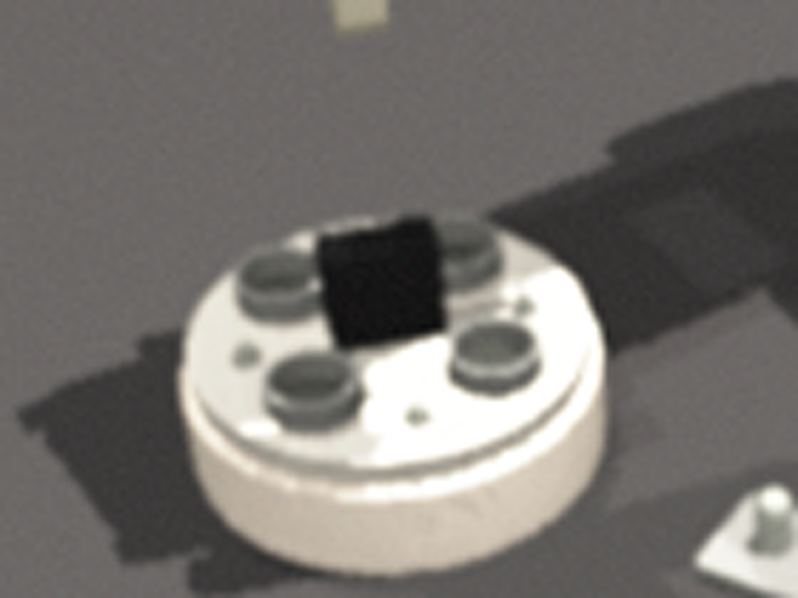

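The disc sits flat with the studs in all three visible holes. Next I'll measure the caps and pegs precisely.

```bash
python3 - <<'E'
from h import *
im=cv2.imread('pics/t6.png');sc=cv2.imread('pics/s6.png')
A=cv2.resize(im[155:290,205:355],None,fx=3,fy=3,interpolation=cv2.INTER_CUBIC)
B=cv2.resize(sc[170:282,205:355],None,fx=2.3,fy=2.3,interpolation=cv2.INTER_CUBIC)
C=np.zeros((405,800,3),np.uint8);C[:,:450]=A;C[:B.shape[0],455:]=B[:,:345];cv2.imwrite('pics/c7.png',C)
E
```

```text
(no output)
```

View pics/c7.png

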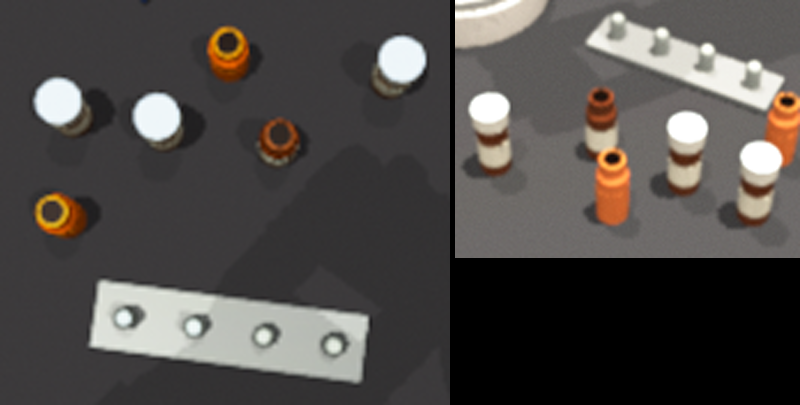

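The top crop shows cap tops at (401,60), (158,117) and (60,103), the open vial's mouth at (280,138), and pegs at (124,316), (195,325), (264,334) and (334,344).

```bash
python3 - <<'E'
from h import *
f=lambda L,z:ray('top',np.array(L)/3+[205,155]-.33,z)
print(f([(401,60),(158,117),(60,103)],.077).round(4)); print(f([(280,138)],.072).round(4))
P=f([(124,316),(195,325),(264,334),(334,344)],.036);print(P.round(4),np.linalg.norm(np.diff(P,axis=0),axis=1)); d=P[0]-P[3];print(np.degrees(np.arctan2(d[1],d[0])),P.mean(0))
g=lambda L,z:ray('scene',np.array(L)/2.3+[0,170]+[205-455/2.3,0]-[.28,.28],z)
print('scene caps',g([(490,106),(687,128),(760,157)],.077).round(4),g([(601,97)],.072).round(4)); 
print(g([(754,68),(707,50),(661,35),(617,20)],.036).round(4))
rowto(.687,-.118,None,0)
E
```

```text
[[ 0.6849 -0.1187  0.077 ]
 [ 0.6411  0.0471  0.077 ]
 [ 0.6491  0.1146  0.077 ]]
[[ 0.6294 -0.0369  0.072 ]]
[[ 0.5047  0.0698  0.036 ]
 [ 0.4997  0.0194  0.036 ]
 [ 0.4946 -0.0296  0.036 ]
 [ 0.4889 -0.0792  0.036 ]] [0.05071726 0.04921064 0.04988979]
83.96059795210124 [ 0.49696083 -0.00488755  0.036     ]
scene caps [[ 0.6843 -0.1187  0.077 ]
 [ 0.6434  0.0486  0.077 ]
 [ 0.6512  0.1155  0.077 ]] [[ 0.6328 -0.0356  0.072 ]]
[[ 0.508   0.0715  0.036 ]
 [ 0.5011  0.0214  0.036 ]
 [ 0.4977 -0.028   0.036 ]
 [ 0.4935 -0.0772  0.036 ]]
pos [ 0.4769 -0.2601  0.2311] yaw 129.99 tool mm x -26.2 y 252.3  turn 2.269
```

```bash
python3 -m pendant '[[0,0,0,0.134,-0.2],[0,0,0,0.134,-0.2],[0,0,0,0.134,-0.2],[0,0,0,0.134,-0.2],[0,0,0,0.134,-0.2],[0,0,0,0.134,-0.2]]' 10 >/dev/null
python3 -m pendant '[[20,25,0,0,-0.2],[30,36,0,0,-0.2],[30,36,0,0,-0.2],[30,36,0,0,-0.2],[30,36,0,0,-0.2],[22,23,0,0,-0.2],[0,0,0,0,-0.2],[0,0,0,0,-0.2]]'
python3 - <<'E'
from h import *
rowto(.685,-.1187,.062,84)
E
```

```text
t: 13.0
ee_pos: [0.685, -0.1193, 0.231]
eef_rot: [0.743, 0.669, -0.001, -0.001]
ft_force: [-0.3, 0.1, 0.4]
finger_gap: 0.601
grip_force: 0.0
pos [ 0.685  -0.1193  0.231 ] yaw 83.98 tool mm x 0.6 y -0.0 z 169.0 turn -0.000
```

```bash
python3 -m pendant '[[0.5,0,45,0,-0.2],[0,0,45,0,-0.2],[0,0,45,0,-0.2],[0,0,24,0,-0.2],[0,0,10,0,-0.2],[0,0,0,0,-0.2],[0,0,0,0,0.3]]' 10
python3 -m pendant '[[0,0,0,0,1],[0,0,0,0,1],[0,0,0,0,1],[0,0,-4,0,1],[0,0,-15,0,1],[0,0,-35,0,1],[0,0,-40,0,1],[0,0,0,0,1]]'
python3 - <<'E'
from h import *
rowto(.4902,-.0787,.026,84)
for c in('scene','top'): get_image(c);print([(np.round(r['at'],3).tolist(),round(r['score'],2)) for r in pinpoint(c,'cap_1')],[(np.round(r['at'],3).tolist(),round(r['score'],2)) for r in pinpoint(c,'peg_1')])
E
```

```text
t: 13.7
ee_pos: [0.6858, -0.1197, 0.0649]
eef_rot: [0.744, 0.668, 0.001, 0.001]
ft_force: [1.0, -0.2, 1.0]
finger_gap: 0.55
grip_force: 0.0
t: 14.5
ee_pos: [0.6879, -0.1196, 0.1645]
eef_rot: [0.744, 0.669, 0.003, 0.004]
ft_force: [-0.4, -1.0, 0.4]
finger_gap: 0.335
grip_force: 10.0
pos [ 0.6879 -0.1196  0.1645] yaw 83.93 tool mm x 19.8 y -200.9 z 138.5 turn -0.001
[([0.642, 0.049, 0.064], 0.78), ([0.683, -0.121, 0.16], 0.7), ([0.647, 0.116, 0.063], 0.54)] [([0.494, -0.03, 0.037], 0.78), ([0.487, -0.076, 0.034], 0.74), ([0.502, 0.072, 0.03], 0.66), ([0.497, 0.02, 0.036], 0.61)]
[([0.642, 0.048, 0.058], 0.73), ([0.65, 0.118, 0.059], 0.5)] [([0.501, 0.066, 0.037], 0.92), ([0.498, 0.024, 0.034], 0.78), ([0.494, -0.028, 0.033], 0.72)]
```

```bash
python3 -m pendant '[[2,-20,0,0,1],[4,-40,0,0,1],[4,-45,0,0,1],[4,-45,0,0,1],[4,-35,0,0,1],[1.5,-14,0,0,1],[0,0,30,0,1],[0,0,0,0,1]]'
python3 - <<'E'
from h import *
rowto(.4902,-.0787,.028,84)
E
```

```text
t: 15.6
ee_pos: [0.4874, -0.0781, 0.1247]
eef_rot: [0.744, 0.669, -0.001, -0.002]
ft_force: [0.7, 0.5, 0.6]
finger_gap: 0.339
grip_force: 10.0
pos [ 0.4874 -0.0781  0.1247] yaw 83.93 tool mm x -0.3 y 2.8 z 96.7 turn -0.001
```

```bash
python3 -m pendant '[[0,1.5,25,0,1],[0,0,25,0,1],[0,0,20,0,1],[0,0,12,0,1],[0,0,10,0,1],[0,0,4,0,1],[0,0,0,0,1],[0,0,0,0,1]]'
python3 - <<'E'
from h import *
rowto(.4902,-.0787,.026,84)
E
```

```text
t: 16.4
ee_pos: [0.4913, -0.0789, 0.0317]
eef_rot: [0.744, 0.669, 0.0, 0.0]
ft_force: [-0.4, -0.8, -0.5]
finger_gap: 0.335
grip_force: 10.0
pos [ 0.4913 -0.0789  0.0317] yaw 83.93 tool mm x 0.0 y -1.1 z 5.7 turn -0.001
```

```bash
python3 -m pendant '[[0,0,3,0,1],[0,0,1,0,1],[0,0,0,0,0.2],[0,0,0,0,-0.2],[0,0,0,0,-0.2],[0,0,-20,0,-0.2],[0,0,-45,0,-0.2],[0,0,-45,0,-0.2]]'
python3 -m pendant '[[20,20,-20,0,-0.2],[30,30,0,0,-0.2],[30,30,0,0,-0.2],[30,30,0,0,-0.2],[22,20,0,0,-0.2],[10,7,0,0,-0.2],[0,0,0,0,-0.2],[0,0,0,0,-0.2]]'
python3 - <<'E'
from h import *
rowto(.642,.0477,.062,84)
for c in('scene','top'): get_image(c);print([(np.round(r['at'],3).tolist(),round(r['score'],2)) for r in pinpoint(c,'cap_1')],[(np.round(r['at'],3).tolist(),round(r['score'],2)) for r in pinpoint(c,'peg_1')])
E
```

```text
t: 17.2
ee_pos: [0.4903, -0.0786, 0.138]
eef_rot: [0.744, 0.669, -0.001, -0.001]
ft_force: [0.7, -0.9, 0.7]
finger_gap: 0.599
grip_force: 0.0
t: 18.0
ee_pos: [0.6413, 0.0473, 0.1569]
eef_rot: [0.744, 0.669, -0.0, -0.0]
ft_force: [-0.5, -0.2, -0.1]
finger_gap: 0.598
grip_force: 0.0
pos [0.6413 0.0473 0.1569] yaw 83.92 tool mm x 0.5 y 0.7 z 94.9 turn -0.001
[([0.648, 0.114, 0.057], 0.79), ([0.636, 0.049, 0.063], 0.74)] [([0.499, 0.018, 0.034], 0.8), ([0.503, 0.071, 0.034], 0.8), ([0.487, -0.078, 0.036], 0.7), ([0.497, -0.029, 0.034], 0.58)]
[([0.491, -0.079, 0.027], 0.63), ([0.699, 0.304, -0.0], 0.33)] [([0.489, -0.028, 0.038], 0.95), ([0.485, -0.076, 0.038], 0.82), ([0.501, 0.024, 0.037], 0.8)]
```

```bash
python3 -m pendant '[[0.5,0.5,40,0,-0.2],[0,0,35,0,-0.2],[0,0,15,0,-0.2],[0,0,5,0,-0.2],[0,0,0,0,-0.2],[0,0,0,0,0.3],[0,0,0,0,1],[0,0,0,0,1]]'
python3 -m pendant '[[0,0,0,0,1],[0,0,0,0,1],[0,0,-4,0,1],[0,0,-15,0,1],[0,0,-40,0,1],[0,0,-36,0,1],[-10,-15,0,0,1],[-20,-30,0,0,1]]'
python3 -m pendant '[[-25,-37,0,0,1],[-22,-34,0,0,1],[-12,-18,0,0,1],[-3,-4,0,0,1],[0,0,0,0,1],[0,0,0,0,1],[0,0,0,0,1]]'
python3 - <<'E'
from h import *
rowto(.4954,-.029,.028,84)
for c in('scene','top'): get_image(c);print([(np.round(r['at'],3).tolist(),round(r['score'],2)) for r in pinpoint(c,'cap_1')],[(np.round(r['at'],3).tolist(),round(r['score'],2)) for r in pinpoint(c,'peg_1')])
E
```

```text
t: 19.1
ee_pos: [0.6432, 0.0484, 0.0632]
eef_rot: [0.744, 0.669, 0.001, 0.0]
ft_force: [-0.1, -0.6, -0.3]
finger_gap: 0.391
grip_force: 0.0
t: 19.9
ee_pos: [0.5959, 0.0236, 0.1593]
eef_rot: [0.743, 0.669, 0.002, 0.001]
ft_force: [0.6, -0.8, -0.4]
finger_gap: 0.333
grip_force: 10.0
t: 20.6
ee_pos: [0.4966, -0.0281, 0.1572]
eef_rot: [0.743, 0.669, 0.0, 0.0]
ft_force: [0.6, -1.1, 0.2]
finger_gap: 0.337
grip_force: 10.0
pos [ 0.4966 -0.0281  0.1572] yaw 83.97 tool mm x -1.0 y -1.1 z 129.2 turn -0.001
[([0.648, 0.114, 0.057], 0.61), ([0.486, -0.082, 0.026], 0.53), ([0.494, -0.026, 0.156], 0.4)] [([0.486, -0.079, 0.035], 0.91), ([0.503, 0.071, 0.033], 0.72), ([0.495, -0.03, 0.034], 0.66), ([0.501, 0.02, 0.033], 0.55), ([0.496, -0.007, 0.001], 0.26), ([0.424, -0.254, 0.058], 0.19)]
[([0.649, 0.117, 0.058], 0.62)] []
```

```bash
python3 -m pendant '[[-1,-1,40,0,1],[0,0,40,0,1],[0,0,25,0,1],[0,0,12,0,1],[0,0,8,0,1],[0,0,3,0,1],[0,0,0,0,1]]'
python3 -m pendant '[[0,0,2,0,1],[0,0,0,0,0.2],[0,0,0,0,-0.2],[0,0,0,0,-0.2],[0,0,-20,0,-0.2],[0,0,-45,0,-0.2],[0,0,-45,0,-0.2],[0,0,-20,0,-0.2]]'
python3 -m pendant '[[25,22,0,0,-0.2],[35,30,0,0,-0.2],[35,30,0,0,-0.2],[35,30,0,0,-0.2],[22,20,0,0,-0.2],[7.5,6.5,0,0,-0.2],[0,0,0,0,-0.2],[0,0,0,0,-0.2]]'
python3 - <<'E'
from h import *
rowto(.650,.115,.062,84)
for c in('scene','top'): get_image(c);print([(np.round(r['at'],3).tolist(),round(r['score'],2)) for r in pinpoint(c,'cap_1')],[(np.round(r['at'],3).tolist(),round(r['score'],2)) for r in pinpoint(c,'peg_1')])
E
```

```text
t: 21.6
ee_pos: [0.4951, -0.0295, 0.0297]
eef_rot: [0.744, 0.669, 0.0, 0.0]
ft_force: [0.8, -0.6, -0.6]
finger_gap: 0.337
grip_force: 10.0
t: 22.4
ee_pos: [0.4958, -0.0295, 0.1609]
eef_rot: [0.744, 0.669, 0.001, 0.002]
ft_force: [0.8, 0.7, -1.3]
finger_gap: 0.597
grip_force: 0.0
t: 23.2
ee_pos: [0.6484, 0.1138, 0.157]
eef_rot: [0.744, 0.669, -0.0, -0.0]
ft_force: [0.4, -0.9, -0.4]
finger_gap: 0.598
grip_force: 0.0
pos [0.6484 0.1138 0.157 ] yaw 83.91 tool mm x 1.4 y 1.4 z 95.0 turn -0.002
[([0.649, 0.114, 0.061], 0.69), ([0.487, -0.079, 0.028], 0.54), ([0.493, -0.028, 0.023], 0.44)] [([0.497, 0.021, 0.036], 0.96), ([0.49, -0.077, 0.033], 0.95), ([0.503, 0.072, 0.034], 0.77), ([0.497, -0.032, 0.035], 0.76)]
[([0.493, -0.08, 0.027], 0.75), ([0.495, -0.031, 0.02], 0.71)] [([0.5, 0.024, 0.037], 0.92), ([0.49, -0.029, 0.031], 0.89), ([0.485, -0.076, 0.036], 0.88), ([0.504, 0.07, 0.039], 0.75)]
```

```bash
python3 -m pendant '[[1,1,40,0,-0.2],[0,0,35,0,-0.2],[0,0,15,0,-0.2],[0,0,5,0,-0.2],[0,0,0,0,-0.2],[0,0,0,0,0.3],[0,0,0,0,1],[0,0,0,0,1]]'
python3 -m pendant '[[0,0,0,0,1],[0,0,0,0,1],[0,0,-4,0,1],[0,0,-15,0,1],[0,0,-40,0,1],[0,0,-36,0,1],[-6,-15,0,0,1],[-12,-30,0,0,1]]'
python3 -m pendant '[[-16,-37,0,0,1],[-15,-34,0,0,1],[-8,-18,0,0,1],[-2.5,-5,0,0,1],[0,0,0,0,1],[0,0,0,0,1],[0,0,0,0,1]]'
python3 - <<'E'
from h import *
rowto(.5058,.0705,.028,84)
for c in('scene','top'): get_image(c);print([(np.round(r['at'],3).tolist(),round(r['score'],2)) for r in pinpoint(c,'cap_1')],[(np.round(r['at'],3).tolist(),round(r['score'],2)) for r in pinpoint(c,'peg_1')])
E
```

```text
t: 24.3
ee_pos: [0.6508, 0.1155, 0.0632]
eef_rot: [0.744, 0.669, 0.001, 0.0]
ft_force: [0.1, -0.8, -0.1]
finger_gap: 0.391
grip_force: 0.0
t: 25.1
ee_pos: [0.6048, 0.1025, 0.1593]
eef_rot: [0.743, 0.669, 0.002, 0.001]
ft_force: [0.4, 0.1, -0.3]
finger_gap: 0.347
grip_force: 10.0
t: 25.8
ee_pos: [0.5068, 0.0712, 0.1572]
eef_rot: [0.744, 0.669, 0.0, 0.0]
ft_force: [0.8, 0.1, -1.5]
finger_gap: 0.343
grip_force: 10.0
pos [0.5068 0.0712 0.1572] yaw 83.94 tool mm x -0.8 y -0.9 z 129.2 turn -0.001
[([0.494, -0.031, 0.025], 0.64), ([0.509, 0.072, 0.155], 0.64), ([0.49, -0.078, 0.028], 0.63)] [([0.5, 0.023, 0.034], 0.77), ([0.505, 0.072, 0.034], 0.71), ([0.485, -0.079, 0.033], 0.6), ([0.489, -0.029, 0.027], 0.16)]
[([0.494, -0.03, 0.022], 0.74), ([0.488, -0.08, 0.026], 0.46)] [([0.496, 0.022, 0.035], 0.95), ([0.486, -0.078, 0.039], 0.82), ([0.492, -0.028, 0.03], 0.77)]
```

```bash
python3 -m pendant '[[-0.8,-0.8,40,0,1],[0,0,40,0,1],[0,0,25,0,1],[0,0,12,0,1],[0,0,8,0,1],[0,0,3,0,1],[0,0,0,0,1]]'
python3 -m pendant '[[0,0,2,0,1],[0,0,0,0,0.2],[0,0,0,0,-0.2],[0,0,0,0,-0.2],[0,0,-20,0,-0.2],[0,0,-45,0,-0.2],[0,0,-45,0,-0.2],[0,0,-20,0,-0.2]]'
python3 -m pendant '[[-14,22,0,0,-0.2],[-24,35,0,0,-0.2],[-24,35,0,0,-0.2],[-18,26,0,0,-0.2],[-10,14,0,0,-0.2],[-3,3.5,0,0,-0.2],[0,0,0,0,-0.2],[0,0,0,0,-0.2]]'
python3 - <<'E'
from h import *
rowto(.631,-.0365,.032,84)
a=save('top','t8.png');b=save('scene','s8.png')
for c in('scene','top'):
  for l in('cap_1','vial_1'): print([(np.round(r['at'],3).tolist(),round(r['score'],2)) for r in pinpoint(c,l)])
C=np.hstack([a[140:300,200:360,::-1],b[150:310,180:360,::-1]]);cv2.imwrite('pics/c8.png',cv2.resize(C,None,fx=2.3,fy=2.3,interpolation=cv2.INTER_CUBIC))
E
```

```text
t: 26.8
ee_pos: [0.5054, 0.0703, 0.0297]
eef_rot: [0.744, 0.669, 0.0, 0.0]
ft_force: [0.3, 0.3, -0.7]
finger_gap: 0.346
grip_force: 10.0
t: 27.6
ee_pos: [0.5062, 0.0704, 0.1609]
eef_rot: [0.744, 0.669, 0.002, 0.001]
ft_force: [0.5, 0.8, -0.0]
finger_gap: 0.596
grip_force: 0.0
t: 28.4
ee_pos: [0.6292, -0.0358, 0.1571]
eef_rot: [0.743, 0.669, -0.0, -0.0]
ft_force: [-0.2, 0.0, 0.6]
finger_gap: 0.603
grip_force: 0.0
pos [ 0.6292 -0.0358  0.1571] yaw 83.95 tool mm x -0.5 y 1.9 z 125.1 turn -0.001
[([0.488, -0.082, 0.025], 0.49), ([0.495, -0.028, 0.027], 0.47), ([0.506, 0.07, 0.023], 0.46)]
[([0.577, 0.119, 0.003], 0.89), ([0.626, -0.037, 0.001], 0.88), ([0.679, -0.116, -0.003], 0.85), ([0.651, 0.115, 0.001], 0.81), ([0.64, 0.046, -0.002], 0.77), ([0.696, -0.0, 0.002], 0.73), ([0.424, -0.256, 0.059], 0.52)]
[]
[([0.652, 0.118, 0.004], 0.54), ([0.575, 0.115, 0.002], 0.5)]
```

View pics/c8.png

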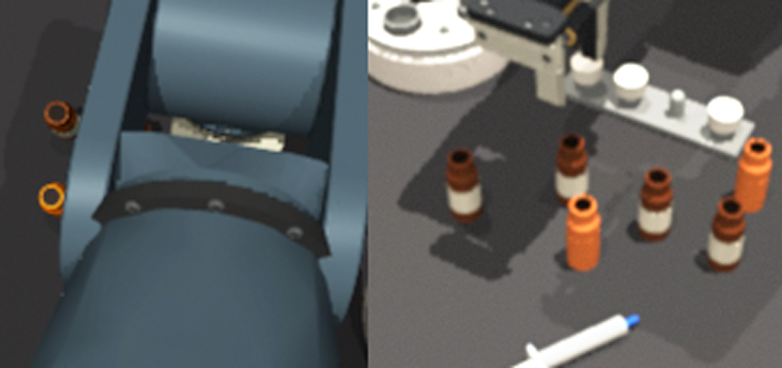

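All three caps are on pegs and all vials are upright. The top view is blocked by the arm, so I used the scene view here. Next come the vials, starting with the open one.

```bash
python3 -m pendant '[[0,1,45,-0.015,-0.2],[0,0,45,0,-0.2],[0,0,25,0,-0.2],[0,0,8,0,-0.2],[0,0,0,0,-0.2],[0,0,0,0,0.3],[0,0,0,0,1],[0,0,0,0,1]]' 12
python3 -m pendant '[[0,0,0,0,1],[0,0,0,0,1],[0,0,-4,0,1],[0,0,-15,0,1],[0,0,-35,0,1],[0,0,-40,0,1],[0,0,-30,0,1],[0,0,-12,0,1]]'
python3 - <<'E'
from h import *
rowto(.4722,-.3141,.097,84.85)
for c in('scene',): get_image(c);print([(np.round(r['at'],3).tolist(),round(r['score'],2)) for r in pinpoint(c,'vial_1')])
E
```

```text
t: 29.5
ee_pos: [0.6315, -0.0367, 0.0355]
eef_rot: [0.739, 0.674, 0.001, 0.001]
ft_force: [0.5, -0.1, -0.2]
finger_gap: 0.392
grip_force: 0.0
t: 30.3
ee_pos: [0.632, -0.0367, 0.1743]
eef_rot: [0.739, 0.674, 0.002, 0.002]
ft_force: [-0.3, 0.6, -0.5]
finger_gap: 0.301
grip_force: 12.0
pos [ 0.632  -0.0367  0.1743] yaw 84.79 tool mm x -290.7 y -134.0 z 77.3 turn -0.001
[([0.652, 0.113, 0.001], 0.93), ([0.639, 0.049, 0.0], 0.85), ([0.628, -0.039, 0.14], 0.8), ([0.575, 0.119, 0.002], 0.8), ([0.682, -0.119, -0.001], 0.69), ([0.699, 0.001, 0.001], 0.62)]
```

```bash
python3 -m pendant '[[-18,-8,0,0,1],[-30,-14,0,0,1],[-40,-18.5,0,0,1],[-42,-19,0,0,1],[-42,-19,0,0,1],[-42,-19,0,0,1],[-40,-18.5,0,0,1],[-25,-11.5,0,0,1]]' >/dev/null
python3 -m pendant '[[-12,-5.5,0,0,1],[0,0,0,0,1],[0,0,25,0,1],[0,0,0,0,1],[0,0,0,0,1]]'
python3 - <<'E'
from h import *
rowto(.4722,-.3141,.096,84.85)
for c in('scene','top'): get_image(c);print([(np.round(r['at'],3).tolist(),round(r['score'],2)) for r in pinpoint(c,'vial_1')],[(np.round(r['at'],3).tolist(),round(r['score'],2)) for r in pinpoint(c,'cup_1')])
E
```

```text
t: 31.7
ee_pos: [0.4722, -0.3132, 0.1449]
eef_rot: [0.738, 0.675, -0.0, -0.001]
ft_force: [0.1, 0.3, -1.1]
finger_gap: 0.298
grip_force: 12.0
pos [ 0.4722 -0.3132  0.1449] yaw 84.86 tool mm x -0.9 y 0.1 z 48.9 turn 0.000
[([0.695, 0.004, 0.003], 0.86), ([0.681, -0.118, -0.001], 0.81), ([0.638, 0.046, 0.0], 0.73), ([0.651, 0.114, 0.002], 0.7), ([0.469, -0.316, 0.112], 0.66), ([0.576, 0.117, -0.0], 0.61), ([0.494, -0.029, 0.028], 0.45)] [([0.531, -0.264, 0.065], 0.74), ([0.481, -0.209, 0.062], 0.73), ([0.473, -0.314, 0.059], 0.67), ([0.424, -0.255, 0.06], 0.63)]
[([0.473, -0.314, 0.111], 0.78), ([0.686, -0.12, -0.004], 0.76), ([0.577, 0.12, 0.004], 0.69), ([0.651, 0.113, 0.003], 0.61), ([0.486, -0.204, 0.06], 0.6), ([0.642, 0.048, -0.003], 0.59), ([0.695, 0.004, -0.007], 0.46)] [([0.529, -0.267, 0.062], 0.85), ([0.486, -0.208, 0.057], 0.73), ([0.419, -0.257, 0.059], 0.64), ([0.472, -0.315, 0.06], 0.64)]
```

Aligned with the cup. I'll lower the vial, release it and go to the next one, A at (0.685,-0.1187).

```bash
python3 -m pendant '[[-0.6,0,20,0,1],[0,0,15,0,1],[0,0,8,0,1],[0,0,4,0,1],[0,0,0,0,1]]'
python3 -m pendant '[[0,0,2,0,1],[0,0,1,0,1],[0,0,0,0,1]]'
python3 -m pendant '[[0,0,0,0,0.2],[0,0,0,0,-0.2],[0,0,0,0,-0.2],[0,0,-20,0,-0.2],[0,0,-40,0,-0.2],[0,0,-40,0,-0.2],[0,0,0,0,-0.2]]'
python3 - <<'E'
from h import *
rowto(.685,-.1187,.034,84.85)
for c in('scene','top'): get_image(c);print([(np.round(r['at'],3).tolist(),round(r['score'],2)) for r in pinpoint(c,'vial_1')])
E
```

```text
t: 32.5
ee_pos: [0.4719, -0.315, 0.0981]
eef_rot: [0.739, 0.674, -0.0, -0.0]
ft_force: [0.6, 0.8, -0.9]
finger_gap: 0.296
grip_force: 12.0
t: 32.8
ee_pos: [0.472, -0.315, 0.0954]
eef_rot: [0.739, 0.674, 0.0, 0.0]
ft_force: [0.3, 0.2, -0.3]
finger_gap: 0.3
grip_force: 12.0
t: 33.5
ee_pos: [0.4737, -0.3164, 0.2003]
eef_rot: [0.739, 0.674, 0.001, 0.004]
ft_force: [0.1, -0.1, -0.9]
finger_gap: 0.601
grip_force: 0.0
pos [ 0.4737 -0.3164  0.2003] yaw 84.79 tool mm x 216.0 y 192.4 z 166.3 turn -0.001
[([0.575, 0.121, 0.002], 0.84), ([0.65, 0.114, 0.002], 0.79), ([0.697, -0.0, 0.003], 0.78), ([0.468, -0.318, 0.062], 0.65), ([0.681, -0.116, -0.002], 0.6), ([0.639, 0.047, -0.001], 0.59)]
[([0.475, -0.314, 0.061], 0.78), ([0.687, -0.118, -0.007], 0.75), ([0.698, 0.002, -0.002], 0.73), ([0.651, 0.114, 0.002], 0.58), ([0.576, 0.122, 0.007], 0.51), ([0.639, 0.047, 0.002], 0.46)]
```

```bash
python3 -m pendant '[[25,23,0,0,-0.2],[33,30,0,0,-0.2],[33,30,0,0,-0.2],[33,30,0,0,-0.2],[33,30,0,0,-0.2],[33,30,0,0,-0.2],[24,21.5,0,0,-0.2],[0,0,0,0,-0.2]]' >/dev/null
python3 -m pendant '[[0,0,35,0,-0.2],[0,0,0,0,-0.2],[0,0,0,0,-0.2]]'
python3 - <<'E'
from h import *
rowto(.685,-.1187,.034,84.85)
E
```

```text
t: 34.8
ee_pos: [0.6842, -0.1199, 0.1593]
eef_rot: [0.739, 0.674, -0.001, -0.001]
ft_force: [0.3, -0.4, 1.1]
finger_gap: 0.604
grip_force: 0.0
pos [ 0.6842 -0.1199  0.1593] yaw 84.76 tool mm x 1.2 y 0.6 z 125.3 turn -0.002
```

```bash
python3 -m pendant '[[1,0.5,45,0,-0.2],[0,0,45,0,-0.2],[0,0,25,0,-0.2],[0,0,10,0,-0.2],[0,0,0,0,-0.2],[0,0,0,0,0.3],[0,0,0,0,1],[0,0,0,0,1]]' 12
python3 -m pendant '[[0,0,0,0,1],[0,0,0,0,1],[0,0,-4,0,1],[0,0,-15,0,1],[0,0,-35,0,1],[0,0,-40,0,1],[0,0,-30,0,1],[0,0,-12,0,1]]'
python3 -m pendant '[[-8,-15,0,0,1],[-18,-33,0,0,1],[-21,-39,0,0,1],[-21,-39,0,0,1],[-19,-35,0,0,1],[-13,-23,0,0,1],[-5.5,-10.5,0,0,1],[0,0,0,0,1]]' >/dev/null
python3 -m pendant '[[0,0,25,0,1],[0,0,0,0,1],[0,0,0,0,1]]'
python3 - <<'E'
from h import *
rowto(.4818,-.2065,.096,84.85)
for c in('scene','top'): get_image(c);print([(np.round(r['at'],3).tolist(),round(r['score'],2)) for r in pinpoint(c,'vial_1')],[(np.round(r['at'],3).tolist(),round(r['score'],2)) for r in pinpoint(c,'cup_1')])
E
```

```text
t: 35.6
ee_pos: [0.6864, -0.1187, 0.0367]
eef_rot: [0.739, 0.674, 0.001, 0.001]
ft_force: [0.3, 0.4, -0.5]
finger_gap: 0.392
grip_force: 0.0
t: 36.4
ee_pos: [0.6868, -0.1188, 0.1756]
eef_rot: [0.739, 0.674, 0.002, 0.002]
ft_force: [-0.3, 0.0, -1.0]
finger_gap: 0.3
grip_force: 12.0
t: 37.5
ee_pos: [0.483, -0.2055, 0.1461]
eef_rot: [0.738, 0.675, -0.0, -0.0]
ft_force: [0.9, -0.1, -0.7]
finger_gap: 0.298
grip_force: 12.0
pos [ 0.483  -0.2055  0.1461] yaw 84.83 tool mm x -1.1 y -1.1 z 50.1 turn -0.000
[([0.649, 0.113, 0.004], 0.93), ([0.578, 0.118, 0.001], 0.91), ([0.698, 0.001, 0.004], 0.9), ([0.636, 0.051, -0.001], 0.8), ([0.478, -0.202, 0.11], 0.57), ([0.469, -0.316, 0.062], 0.57), ([0.493, -0.03, 0.036], 0.37)] [([0.532, -0.266, 0.065], 0.96), ([0.486, -0.211, 0.062], 0.8), ([0.423, -0.254, 0.06], 0.56), ([0.472, -0.316, 0.061], 0.56)]
[([0.648, 0.114, 0.002], 0.61), ([0.695, 0.003, -0.004], 0.54), ([0.575, 0.117, 0.006], 0.5), ([0.643, 0.048, 0.003], 0.46), ([0.486, -0.206, 0.107], 0.37)] [([0.483, -0.206, 0.06], 0.93), ([0.53, -0.266, 0.061], 0.81), ([0.695, -0.362, 0.001], 0.57)]
```

```bash
python3 -m pendant '[[-0.8,-0.8,20,0,1],[0,0,15,0,1],[0,0,8,0,1],[0,0,4,0,1],[0,0,0,0,1]]'
python3 -m pendant '[[0,0,2,0,1],[0,0,1,0,1],[0,0,0,0,1]]'
python3 -m pendant '[[0,0,0,0,0.2],[0,0,0,0,-0.2],[0,0,0,0,-0.2],[0,0,-20,0,-0.2],[0,0,-40,0,-0.2],[0,0,-40,0,-0.2],[0,0,0,0,-0.2]]'
python3 -m pendant '[[0,0,0,0.1428,0],[0,0,0,0.1428,0],[0,0,0,0.1428,0],[0,0,0,0.1428,0],[0,0,0,0.1428,0],[0,0,0,0.1428,0],[0,0,0,0.1428,0],[0,0,0,0.1428,0]]' >/dev/null
python3 -m pendant '[[0,0,0,0.1428,0],[0,0,0,0.1428,0],[0,0,0,0.1428,0],[0,0,0,0,0],[0,0,0,0,0]]'
python3 - <<'E'
from h import *
rowto(.642,.0477,.036,-5.15)
for c in('scene','top'): get_image(c);print([(np.round(r['at'],3).tolist(),round(r['score'],2)) for r in pinpoint(c,'vial_1')])
E
```

```text
t: 38.3
ee_pos: [0.4815, -0.2067, 0.0992]
eef_rot: [0.739, 0.674, -0.0, -0.0]
ft_force: [-1.0, -0.1, -0.5]
finger_gap: 0.297
grip_force: 12.0
t: 38.6
ee_pos: [0.4816, -0.2067, 0.0963]
eef_rot: [0.739, 0.674, 0.0, 0.0]
ft_force: [0.4, -0.2, -0.4]
finger_gap: 0.301
grip_force: 12.0
t: 39.3
ee_pos: [0.4835, -0.2077, 0.201]
eef_rot: [0.739, 0.674, 0.001, 0.004]
ft_force: [0.4, -1.1, -0.2]
finger_gap: 0.6
grip_force: 0.0
t: 40.6
ee_pos: [0.4813, -0.2066, 0.1957]
eef_rot: [0.999, -0.043, -0.0, -0.0]
ft_force: [0.4, -0.2, -0.1]
finger_gap: 0.502
grip_force: 0.0
pos [ 0.4813 -0.2066  0.1957] yaw -4.97 tool mm x 138.0 y -267.2 z 159.7 turn 0.003
[([0.65, 0.113, 0.003], 0.93), ([0.576, 0.117, -0.002], 0.91), ([0.464, -0.315, 0.063], 0.75), ([0.64, 0.046, -0.0], 0.68), ([0.699, 0.002, 0.002], 0.61), ([0.478, -0.203, 0.06], 0.56)]
[([0.694, 0.0, -0.001], 0.73), ([0.648, 0.111, 0.004], 0.71), ([0.49, -0.026, 0.034], 0.69), ([0.641, 0.049, -0.0], 0.67), ([0.576, 0.12, 0.003], 0.53)]
```

```bash
python3 -m pendant '[[12,-23,0,0,0],[21,-40,0,0,0],[21,-41,0,0,0],[21,-41,0,0,0],[21,-41,0,0,0],[21,-41,0,0,0],[14,-27,0,0,0],[7,-13,0,0.003,0]]' >/dev/null
python3 -m pendant '[[0,0,30,0,0],[0,0,0,0,0],[0,0,0,0,0]]'
python3 - <<'E'
from h import *
rowto(.642,.0477,.036,-5.15)
E
```

```text
t: 41.9
ee_pos: [0.6428, 0.0459, 0.1663]
eef_rot: [0.999, -0.047, -0.001, 0.0]
ft_force: [-0.1, -0.4, 1.0]
finger_gap: 0.498
grip_force: 0.0
pos [0.6428 0.0459 0.1663] yaw -5.41 tool mm x -0.9 y -1.7 z 130.3 turn -0.005
```

```bash
python3 -m pendant '[[-0.5,-1,45,-0.003,0],[0,0,45,0,0],[0,0,28,0,0],[0,0,12,0,0],[0,0,0,0,0],[0,0,0,0,0.5],[0,0,0,0,1],[0,0,0,0,1]]' 12
python3 -m pendant '[[0,0,0,0,1],[0,0,-4,0,1],[0,0,-15,0,1],[0,0,-35,0,1],[0,0,-40,0,1],[0,0,-40,0,1],[0,0,-30,0,1],[0,0,0,0,1]]'
python3 -m pendant '[[-11,18,0,0,1],[-22,37,0,0,1],[-25,42,0,0,1],[-25,42,0,0,1],[-25,42,0,0,1],[-25,42,0,0,1],[-25,42,0,0,1],[-20,34,0,0,1]]' >/dev/null
python3 -m pendant '[[-10,17,0,0,1],[-2.5,5.5,0,0,1],[0,0,0,0,1],[0,0,25,0,1],[0,0,25,0,1],[0,0,0,0,1],[0,0,0,0,1]]'
python3 - <<'E'
from h import *
rowto(.4232,-.2554,.097,-5.15)
for c in('scene','top'): get_image(c);print([(np.round(r['at'],3).tolist(),round(r['score'],2)) for r in pinpoint(c,'vial_1')],[(np.round(r['at'],3).tolist(),round(r['score'],2)) for r in pinpoint(c,'cup_1')])
E
```

```text
t: 42.7
ee_pos: [0.6436, 0.0477, 0.0377]
eef_rot: [0.999, -0.045, 0.001, -0.0]
ft_force: [-0.3, -0.6, 8.3]
finger_gap: 0.298
grip_force: 12.0
t: 43.5
ee_pos: [0.6446, 0.0478, 0.2061]
eef_rot: [0.999, -0.045, 0.004, -0.0]
ft_force: [0.3, 0.5, -0.2]
finger_gap: 0.301
grip_force: 12.0
t: 45.0
ee_pos: [0.4244, -0.2544, 0.1505]
eef_rot: [0.999, -0.045, -0.0, -0.0]
ft_force: [0.6, 0.5, -0.2]
finger_gap: 0.299
grip_force: 12.0
pos [ 0.4244 -0.2544  0.1505] yaw -5.15 tool mm x -1.1 y 1.1 z 53.5 turn 0.000
[([0.7, -0.001, 0.003], 0.91), ([0.575, 0.118, 0.001], 0.87), ([0.648, 0.113, -0.0], 0.75), ([0.479, -0.208, 0.057], 0.71), ([0.469, -0.316, 0.063], 0.58), ([0.42, -0.255, 0.116], 0.52)] [([0.425, -0.254, 0.06], 0.92), ([0.473, -0.314, 0.062], 0.78), ([0.531, -0.264, 0.064], 0.71), ([0.483, -0.211, 0.063], 0.59)]
[([0.648, 0.115, 0.001], 0.78), ([0.47, -0.315, 0.062], 0.77), ([0.578, 0.12, 0.003], 0.67), ([0.483, -0.208, 0.053], 0.58), ([0.698, 0.001, -0.004], 0.58)] [([0.528, -0.264, 0.057], 0.97), ([0.482, -0.205, 0.06], 0.82), ([0.471, -0.313, 0.06], 0.76), ([0.421, -0.257, 0.062], 0.56), ([0.482, -0.208, 0.057], 0.56)]
```

```bash
python3 -m pendant '[[-0.8,0.8,22,0,1],[0,0,16,0,1],[0,0,8,0,1],[0,0,4,0,1],[0,0,0,0,1]]'
python3 -m pendant '[[0,0,2,0,1],[0,0,1,0,1],[0,0,0,0,1]]'
python3 -m pendant '[[0,0,0,0,0.5],[0,0,0,0,0],[0,0,0,0,0],[0,0,-20,0,0],[0,0,-40,0,0],[0,0,-40,0,0],[0,0,0,0,0],[0,0,0,0,0]]'
python3 - <<'E'
from h import *
rowto(.650,.115,.036,-5.15)
for c in('scene','top'): get_image(c);print([(np.round(r['at'],3).tolist(),round(r['score'],2)) for r in pinpoint(c,'vial_1')])
E
```

```text
t: 45.8
ee_pos: [0.423, -0.2559, 0.1002]
eef_rot: [0.999, -0.046, -0.0, -0.0]
ft_force: [0.6, -0.1, -0.6]
finger_gap: 0.298
grip_force: 12.0
t: 46.1
ee_pos: [0.4231, -0.256, 0.0977]
eef_rot: [0.999, -0.045, 0.0, 0.0]
ft_force: [-1.2, 0.4, 3.7]
finger_gap: 0.298
grip_force: 12.0
t: 46.9
ee_pos: [0.423, -0.2559, 0.1974]
eef_rot: [0.999, -0.045, 0.001, 0.0]
ft_force: [-1.1, -0.6, -0.5]
finger_gap: 0.502
grip_force: 0.0
pos [ 0.423  -0.2559  0.1974] yaw -5.21 tool mm x 192.3 y -390.0 z 161.4 turn -0.001
[([0.696, 0.0, 0.004], 0.97), ([0.466, -0.317, 0.061], 0.81), ([0.574, 0.117, -0.002], 0.81), ([0.478, -0.206, 0.061], 0.8), ([0.648, 0.115, -0.003], 0.73), ([0.416, -0.255, 0.06], 0.7)]
[([0.47, -0.314, 0.063], 0.82), ([0.483, -0.208, 0.058], 0.72), ([0.698, 0.306, -0.003], 0.59), ([0.576, 0.121, 0.003], 0.5), ([0.652, 0.114, 0.002], 0.47), ([0.696, 0.003, -0.004], 0.44)]
```

Three vials are in. Now the last one, C.

```bash
python3 -m pendant '[[10,-20,0,0,0],[19,-39,0,0,0],[21,-42,0,0,0],[21,-42,0,0,0],[21,-43,0,0,0],[21,-43,0,0,0],[21,-43,0,0,0],[21,-43,0,0,0]]' >/dev/null
python3 -m pendant '[[21,-42,0,0,0],[12,-25,0,0,0],[4.5,-8,0,0,0],[0,0,30,0,0],[0,0,0,0,0],[0,0,0,0,0]]'
python3 - <<'E'
from h import *
rowto(.650,.115,.036,-5.15)
E
```

```text
t: 48.5
ee_pos: [0.6496, 0.1142, 0.1668]
eef_rot: [0.999, -0.046, -0.001, 0.0]
ft_force: [0.4, -0.9, 0.1]
finger_gap: 0.5
grip_force: 0.0
pos [0.6496 0.1142 0.1668] yaw -5.26 tool mm x 0.3 y -0.8 z 130.8 turn -0.002
```

```bash
python3 -m pendant '[[0.3,-0.8,45,0,0],[0,0,45,0,0],[0,0,28,0,0],[0,0,12,0,0],[0,0,0,0,0],[0,0,0,0,0.5],[0,0,0,0,1],[0,0,0,0,1]]' 12
python3 -m pendant '[[0,0,0,0,1],[0,0,-4,0,1],[0,0,-15,0,1],[0,0,-35,0,1],[0,0,-40,0,1],[0,0,-40,0,1],[0,0,-30,0,1],[0,0,0,0,1]]'
python3 -m pendant '[[-4,18,0,0,1],[-8,37,0,0,1],[-9,42,0,0,1],[-9,42,0,0,1],[-9,42,0,0,1],[-9,42,0,0,1],[-9,42,0,0,1],[-9,42,0,0,1]]' >/dev/null
python3 -m pendant '[[-9,42,0,0,1],[-6,26,0,0,1],[-3,14,0,0,1],[0,0,0,0,1],[0,0,25,0,1],[0,0,25,0,1],[0,0,0,0,1],[0,0,0,0,1]]'
python3 - <<'E'
from h import *
rowto(.5308,-.2652,.097,-5.15)
for c in('scene','top'): get_image(c);print([(np.round(r['at'],3).tolist(),round(r['score'],2)) for r in pinpoint(c,'vial_1')],[(np.round(r['at'],3).tolist(),round(r['score'],2)) for r in pinpoint(c,'cup_1')])
E
```

```text
t: 49.3
ee_pos: [0.6513, 0.1159, 0.0388]
eef_rot: [0.999, -0.046, 0.001, -0.0]
ft_force: [0.5, -0.0, 7.7]
finger_gap: 0.299
grip_force: 12.0
t: 50.1
ee_pos: [0.6523, 0.1161, 0.2072]
eef_rot: [0.999, -0.045, 0.004, -0.001]
ft_force: [-0.1, 0.2, -0.3]
finger_gap: 0.297
grip_force: 12.0
t: 51.7
ee_pos: [0.5318, -0.263, 0.1514]
eef_rot: [0.999, -0.045, -0.0, -0.0]
ft_force: [-0.2, 0.9, -1.3]
finger_gap: 0.296
grip_force: 12.0
pos [ 0.5318 -0.263   0.1514] yaw -5.15 tool mm x -0.7 y 2.3 z 54.4 turn -0.000
[([0.695, 0.003, 0.004], 0.86), ([0.575, 0.118, 0.003], 0.84), ([0.48, -0.204, 0.058], 0.76), ([0.528, -0.264, 0.11], 0.74), ([0.418, -0.258, 0.059], 0.71), ([0.467, -0.32, 0.065], 0.55), ([0.506, 0.072, 0.033], 0.37)] [([0.532, -0.263, 0.061], 0.88), ([0.418, -0.253, 0.058], 0.83), ([0.481, -0.212, 0.062], 0.73), ([0.471, -0.316, 0.062], 0.66)]
[([0.696, 0.002, -0.003], 0.73), ([0.487, -0.208, 0.057], 0.65), ([0.578, 0.118, 0.002], 0.48), ([0.419, -0.254, 0.061], 0.41)] [([0.484, -0.206, 0.056], 0.85), ([0.532, -0.266, 0.059], 0.6)]
```

```bash
python3 -m pendant '[[-0.4,1.6,22,0,1],[0,0,16,0,1],[0,0,8,0,1],[0,0,5,0,1],[0,0,0,0,1]]'
python3 -m pendant '[[0,0,2,0,1],[0,0,1,0,1],[0,0,0,0,1]]'
python3 -m pendant '[[0,0,0,0,0.5],[0,0,0,0,0],[0,0,0,0,0],[0,0,-20,0,0],[0,0,-40,0,0],[0,0,-40,0,0],[0,0,-40,0,0],[0,0,-30,0,0]]'
python3 -m pendant '[[-25,-10,0,0,0],[-35,-20,0,0,0],[-35,-35,0,0,0],[-20,-40,0,0,0],[0,-40,0,0,0],[0,-40,0,0,0],[0,0,0,0,0],[0,0,0,0,0]]'
python3 - <<'E'
from h import *
a=save('top','t9.png');b=save('scene','s9.png')
for c in('scene','top'):
  for l in('vial_1','cap_1','carousel'): print(l,[(np.round(r['at'],3).tolist(),round(r['score'],2)) for r in pinpoint(c,l)])
C=np.hstack([cv2.resize(a[150:330,200:460,::-1],(400,277)),cv2.resize(b[90:310,130:447,::-1],(400,277))]);cv2.imwrite('pics/c9.png',C)
D=cv2.resize(b[80:200,140:290,::-1],None,fx=4.9,fy=4.9,interpolation=cv2.INTER_CUBIC);cv2.imwrite('pics/c10.png',D)
E
```

```text
t: 52.5
ee_pos: [0.531, -0.2655, 0.1001]
eef_rot: [0.999, -0.045, -0.0, -0.0]
ft_force: [-0.9, 0.1, -0.2]
finger_gap: 0.295
grip_force: 12.0
t: 52.8
ee_pos: [0.5315, -0.2658, 0.0987]
eef_rot: [0.999, -0.045, 0.001, 0.0]
ft_force: [-2.2, 2.5, 8.2]
finger_gap: 0.302
grip_force: 12.0
t: 53.6
ee_pos: [0.5312, -0.2657, 0.27]
eef_rot: [0.999, -0.045, 0.001, 0.001]
ft_force: [0.0, 0.2, -0.1]
finger_gap: 0.502
grip_force: 0.0
t: 54.4
ee_pos: [0.4333, -0.0704, 0.2673]
eef_rot: [0.999, -0.045, 0.0, 0.0]
ft_force: [0.0, -0.5, 0.0]
finger_gap: 0.503
grip_force: 0.0
vial_1 [([0.695, 0.002, 0.003], 0.93), ([0.474, -0.318, 0.057], 0.74), ([0.576, 0.119, 0.003], 0.64), ([0.53, -0.264, 0.06], 0.59), ([0.476, -0.204, 0.06], 0.58), ([0.416, -0.254, 0.06], 0.55), ([0.465, -0.318, 0.059], 0.49), ([0.497, -0.004, -0.0], 0.28)]
cap_1 [([0.492, -0.032, 0.023], 0.65), ([0.488, -0.081, 0.025], 0.6), ([0.505, 0.071, 0.02], 0.55), ([0.419, -0.254, 0.061], 0.55), ([0.531, -0.265, 0.065], 0.31), ([0.53, -0.269, 0.062], 0.25)]
carousel [([0.474, -0.263, 0.05], 0.79)]
vial_1 [([0.482, -0.207, 0.054], 0.83), ([0.419, -0.26, 0.061], 0.72), ([0.693, 0.0, -0.004], 0.69), ([0.529, -0.265, 0.063], 0.68), ([0.494, -0.004, 0.0], 0.66), ([0.47, -0.314, 0.061], 0.63), ([0.577, 0.121, 0.002], 0.47)]
cap_1 [([0.496, -0.028, 0.02], 0.74), ([0.502, 0.074, 0.018], 0.48), ([0.485, -0.082, 0.038], 0.25)]
carousel [([0.474, -0.315, 0.062], 0.63), ([0.478, -0.265, 0.049], 0.58)]
```

View pics/c9.png

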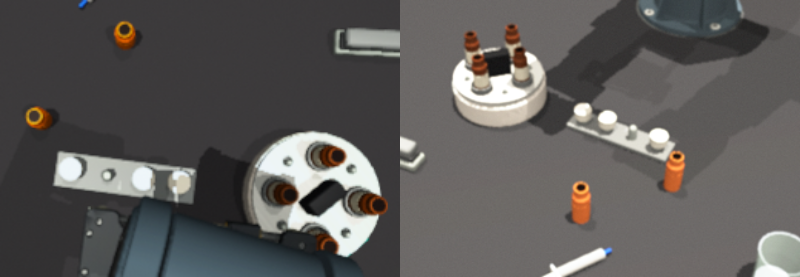

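View pics/c10.png

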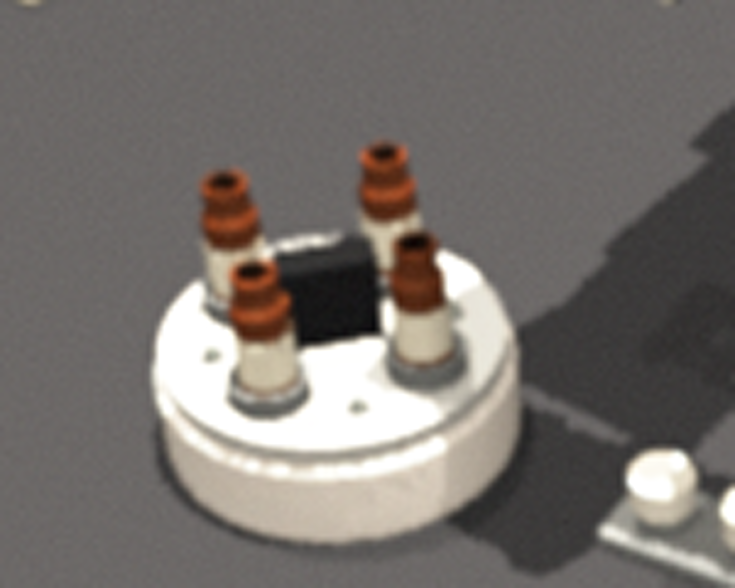

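All four open vials stand upright in the cups, the disc sits flat on the studs, and the three caps are on pegs 1, 3 and 4.

```bash
python3 -c "from cell import close_job; print(close_job())"
```

```text
the job is handed in; nothing more can be done
None
```

I handed the job in at about 55 s of robot time: the carousel is seated flat on the studs, all three loose caps are on rack pegs, and all four open vials stand upright in the carousel cups, with the beaker, syringe and stapler left alone.

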